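# Clamp a bearing ring in the screw press by its T-handle

### The job

Slide the tray with the beige bearing ring fully home under the screw press, then wind the T-handle down (a few half turns, regripping it) until you feel the pad meet the ring, and tighten it only about another quarter turn: firm enough to hold, never so hard that the ceramic cracks. Let go with the ring clamped, and leave the cap, the axle and the wing nut where they lie.

Things in the scene. Friction and masses are not known exactly. Their poses are not given: they have to be found in the camera images.
- press: Fixed blue bench screw press, place and heading vary. Origin: on the counter under the screw axis; x points from its open front to the rear column, z up. Base plate x -150 to +110, y +-55, 12 mm thick; column and top arm 60 mm wide (x -28 to +85, z up to 105 mm), brass boss round the screw up to z 113 mm. The T-handle stands above the arm.
- tray (a joint): Slide of the steel tray, in m: 0 = pulled out to the front (the start), 0.060 = fully home against its stop, with the ring on the screw axis. Moves along the press's +x axis; about 4 N of friction.
- tray_tab (a point): Centre of the top face of the red upright tab at the tray's front end. The tab is a block 14 mm (along press x) by 24 mm (along press y), its top 62 mm above the counter, free on all sides down to 22 mm above the counter; it moves with the tray and can be pinched from above or pushed.
- ram: The part of the screw that moves up and down, with all it carries (T-handle, brass pad). Origin on the screw axis, at counter level at joint thandle 0, sinking as it screws down. The pad under it is a disc 40 mm across that does not spin. How far it hangs down differs each time and is not measured, only felt: at joint thandle 0 its face is 8 to 19 mm above the ring.
- thandle (a joint): T-handle angle, rad, growing clockwise seen from above; screws the pad down 2.55 mm per rad (16 mm a turn), the handle sinks with it. Starts at 0 to 1.2, ends at 11.5. The bar lies at heading (press yaw + pi/2 + 0.6 - value), counter-clockwise positive from world x. Turning takes about 0.30 N m free, plus 0.00255 N m per N of pad load; it stays where left.
- hub (a point): Centre of the T-handle's hub, on the screw axis at the height of the bar's centre (175 mm above the counter at joint 0). The cross bar is a square steel bar 12 x 12 mm, 130 mm long, level, centred on the hub (hub 24 mm across, 24 mm high), with a yellow band at one end and a black one at the other; each half is free for gripping 20 to 65 mm from the axis.
- press_seat (a point): Point on the screw axis at the height of the tray's upper face (20.5 mm above the counter): where the ring's underside centre must be when the tray is home.
- ring: Beige ceramic bearing ring, 52 mm outside, 26 mm inside, 15 mm high, loose on the tray round a low spigot. Origin: centre of its underside. The pad is spring-backed: on meeting the ring the load jumps to about 40 N, then grows by about 25 N per rad of the handle. A good clamping load is 50 to 95 N; above 105 N the ring cracks.
- cap: Black plastic masking cap, 46 mm across, 20 mm high, bystander lying near the press. Origin: centre of its underside.
- axle: Steel roller axle, a bar 194 mm long and 12 mm thick, bystander lying near the press. Origin: centre of its underside, x along it.
- wingnut: Brass wing nut, 36 mm across the wings, 20 mm high, bystander near the press. Origin: centre of its underside.
Things that resemble listed ones, but are neither listed nor needed, are in the scene too. Leave any yellow look-alike of the ring alone.

How it is judged:
By the outcome, as a careful person would: the job done as asked, in the order asked, and still so for the second after the job is handed in, with the robot touching nothing.
It also fails if it takes over 72 s, if anything falls off the work surface, if the arm or the gripper's body presses on something with over 40 N, if the wrist force passes 120 N, or if a joint passes its speed limit or range.

### The arm

A 6-joint arm with a two-finger parallel gripper is mounted at the origin on the work surface. World frame = base frame: x ahead of the robot, y to its left, z up, the work surface at z = 0. Lengths are in m, angles in degrees, forces in N, time in s.
With the tool pointing down it reaches from about 0.35 to 0.775 m from the base axis. Payload 7.3 kg.
Tool frame: the origin (TCP) lies at the very end of the fingers, on their centre line; the grasp point (between the pads) lies 19 mm behind it; z points along the fingers, y is the line along which they close (so a half turn about z gives the same grasp; the last joint's range is limited). The gripper opens to 92 mm and grips with 3 to 60 N. Pads are 19 mm wide; open, the fingers measure 130 mm over their backs; the gripper's body (75 mm by 190 mm) begins 47 mm behind the grasp point.
Start: joints at [-79.756, 19.595, 87.324, -0, 73.075, -8.365], TCP at [0.168, -0.498, 0.227] pointing down, gripper open.
Joint ranges: [-145.02, 145.02], [-44.19, 115.74], [2.07, 154.8], [-57.11, 237.11], [16.16, 152.29], [-177.93, 177.93]. Speed limits (degrees/s): [147.25, 147.25, 180, 180, 180, 180].

### API

Orientations are given as [roll, pitch, yaw] about the fixed x, y, z axes, in that order (R = Rz(yaw) Ry(pitch) Rx(roll)).
In Python, from plant import manip gives the robot as it stands.
- The arm moves only by the tool carry_out, never from a script. Its argument "motion" is a list of rows, each a list of 2 entries, a list of its own where there are three numbers: the shift along the tool's x, y, z in cm, then the turn, a rotation vector about the tool's x, y, z in degrees. A call has exactly 8 rows; each row shifts and turns the commanded pose from where the row before left it, along the tool's axes as they then stand; what a row does not reach is not made up. A row lasts 1/12 s, in which the tool goes at most 41.7 mm and 7.16 degrees, less where a joint would pass 70% of its speed; a pose out of reach is approached as far as the arm can. A call is refused whole if a number of a shift passes 4.17 or a number of a turn 7.16, either way. A call with a gripper value outside its range is refused whole. "jaw" is the gripper's target within -1 to 1 (fully open at 1, half-way at 0, shut at -1), set as the call begins (left out, the last holds). The fingers move at their own pace and stop on an object; "newtons" is the grip in N (left out, the last holds). Time passes only in rows, so rows that do not move let the fingers close, or fill a call up. It gives the time, the measured TCP pose, the force, the opening and the grip force at its end, in the units of the state.
- manip.get_state(): the state, without advancing time (a new reading comes with each control period).
- manip.snapshot(name): name is "side" or "top"; returns a dict with "pixels" (420x560x3 uint8, red, green, blue), "range_z" (420x560 float32, m along the optical axis (not along the pixel's ray), 0 where there is no reading), "camera_matrix" (3x3 intrinsics, pixels), "cam_to_world" (4x4, takes a point from camera to world coordinates). Camera axes: x right, y down, z forward; pixel columns grow to the right and rows downward; lengths in m; the calibration is good to about 2 mm. A picture is of the moment at which its call begins.
- manip.hand_in(): hands the job in; it is judged then, once.
The state is a dict: "clock": time; "q": joint angles; "qd": joint speeds; "joint_efforts": joint torques, N m; "position": TCP position; "ee_rot": TCP orientation; "ft_force": force on the tool from outside, world axes, zero at the start; "wrist_torque": the same for the moment, N m; "grip_width": finger opening in m; "gripper_force": force on a finger pad.
Only numpy, scipy, OpenCV 4.12 (cv2) and the standard library are available. Lean on these libraries where they do the work, as an engineer would, in place of code of your own. Each camera call takes 0.05 s, during which the arm holds its last target. There are 200 camera calls.

## Working session

There is one attempt and no reset: what is moved stays moved. The work goes in short steps, Python scripts to look and compute and a tool call to move; the robot and the scene stay as the last step left them, time stands still between calls to the robot, and variables do not carry over. Pictures are saved under pics/ and viewed, at most 10 in all, crops included, and the job is handed in when it is done.

Besides the shell and the picture viewer there is one more tool, called after "Emit:" as name(argument=value, ...) on one line, values as JSON. carry_out: Moves the arm, as the interface text tells. Its arguments: {"type":"object","properties":{"motion":{"type":"array","items":{"type":"array"}},"jaw":{"type":"number"},"newtons":{"type":"number"}},"required":["motion"]}

```bash
mkdir -p pics; cat > h.py <<'E'
import numpy as np, cv2
from plant import manip
def snap(n,f):
    s=manip.snapshot(n); np.savez(f'{f}.npz',**s); cv2.imwrite(f'pics/{f}.png',s['pixels'][:,:,::-1]); return s
def pt(s,u,v,z=None):
    K=s['camera_matrix'];T=s['cam_to_world']
    d=np.linalg.inv(K)@[u,v,1.]
    if z is None:
        return (T@np.r_[d*s['range_z'][int(v),int(u)],1])[:3]
    w=T[:3,:3]@d;o=T[:3,3]
    return o+w*(z-o[2])/w[2]
E
python3 -c "
from h import *
snap('side','s1');snap('top','t1');print(manip.get_state())"
```

```text
{'clock': 0.1, 'q': array([-7.97568595e+01,  1.96333137e+01,  8.73694987e+01, -9.14099110e-04,
        7.30752386e+01, -8.36420238e+00]), 'qd': array([ 0.00141341, -0.10589457, -0.04211914,  0.01638631,  0.04047244,
        0.03831577]), 'joint_efforts': array([ 1.78802136e-03, -4.32004774e+01, -2.44693226e+01,  7.18797790e-02,
        5.26420504e-02, -5.01650902e-05]), 'position': array([ 0.16747976, -0.49720209,  0.22612034]), 'ee_rot': array([-1.79922652e+02, -1.04888471e-02,  1.86076025e+01]), 'ft_force': array([ 0.67151261, -0.53666766,  0.83719468]), 'wrist_torque': array([-0.03351566, -0.01970155,  0.05125731]), 'gripper_force': 0.0, 'grip_width': 0.0913854122419317}
```

View pics/t1.png

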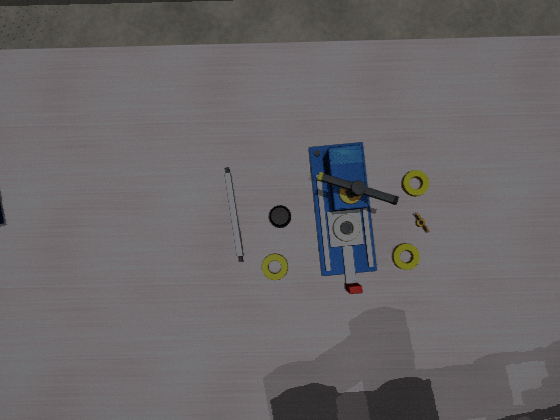

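View pics/s1.png

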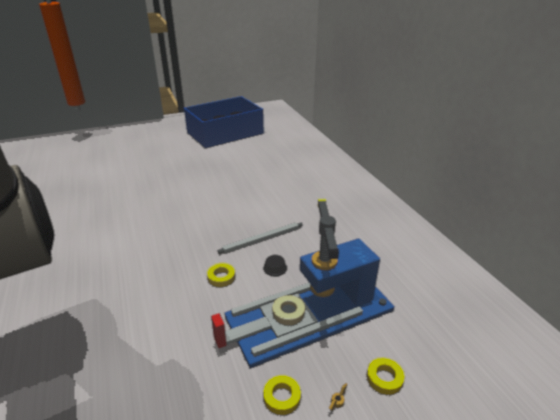

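The top view shows the press: red tab near (355,289), beige ring (347,228) on the tray, and hub (358,188) with the yellow bar end at (321,176) and the black end at (396,200). The three yellow rings at (275,266), (415,183) and (406,256) are look-alikes. The beige one on the tray is the one meant. I'll confirm that in an enlarged crop while measuring.

```bash
python3 -c "
from h import *
s=dict(np.load('t1.npz')); im=s['pixels'][135:305,295:440,::-1]
cv2.imwrite('pics/t1c.png',cv2.resize(im,None,fx=3.5,fy=3.5,interpolation=cv2.INTER_CUBIC))
print(s['cam_to_world'].round(3))
for n,u,v,z in [('tab',355,288,.062),('hub',358,188,.187),('hubd',358,188,None),('tabd',355,288,None),('yel',321,176,None),('blk',396,200,None),('ring',347,228,.0355),('ringd',347,220,None),('rearL',310,147,.012),('rearR',362,143,.012),('frL',322,275,.012),('frR',376,270,.012),('cap',280,216,None),('axle',227,170,.012),('axle',241,259,.012)]: print(n,pt(s,u,v,z).round(4))
# red tab top, by depth
hsv=cv2.cvtColor(s['pixels'],cv2.COLOR_RGB2HSV)
def cloud(s):
    K=s['camera_matrix'];T=s['cam_to_world'];v,u=np.mgrid[:420,:560]
    P=np.stack([u,v,np.ones_like(u)],-1)@np.linalg.inv(K).T*s['range_z'][...,None]
    return P@T[:3,:3].T+T[:3,3]
P=cloud(s);np.save('P.npy',P)
reg=np.zeros((420,560),bool);reg[130:310,295:440]=1
m=reg&(P[...,2]>.055)&(P[...,2]<.07)&(s['pixels'][...,0]>120)&(s['pixels'][...,1]<70)
print('tab',m.sum(),P[m].mean(0),P[m].min(0),P[m].max(0))
m=reg&(P[...,2]>.155)
q=P[m];print('bar',m.sum(),q.mean(0),np.median(q[:,2]),cv2.minAreaRect((q[:,:2]*1000).astype(np.float32)))
m=reg&(P[...,2]>.095)&(P[...,2]<.109);q=P[m];print('arm',cv2.minAreaRect((q[:,:2]*1000).astype(np.float32)))
m=reg&(P[...,2]>.008)&(P[...,2]<.3);q=P[m]
"

```

```text
[[-0.02  -0.997  0.07   0.537]
 [-1.     0.02   0.007  0.067]
 [-0.009 -0.07  -0.998  0.787]
 [ 0.     0.     0.     1.   ]]
tab [ 0.4375 -0.0692  0.062 ]
hub [ 0.6079 -0.0556  0.187 ]
hubd [ 0.6081 -0.056   0.1851]
tabd [ 0.4378 -0.0688  0.0642]
yel [6.291e-01 4.000e-04 1.790e-01]
blk [ 0.5885 -0.1154  0.1811]
ring [ 0.5487 -0.0626  0.0355]
ringd [ 0.564  -0.0627  0.0382]
rearL [0.7142 0.0028 0.012 ]
rearR [ 0.7201 -0.1025  0.012 ]
frL [ 0.4572 -0.0143  0.012 ]
frR [ 0.465  -0.1212  0.012 ]
cap [0.5751 0.0663 0.0225]
axle [0.6708 0.1714 0.012 ]
axle [0.4917 0.1455 0.012 ]<string>:16: RuntimeWarning: Mean of empty slice.
  ret = um.true_divide(
Traceback (most recent call last):
ValueError: zero-size array to reduction operation minimum which has no identity
```

View pics/t1c.png

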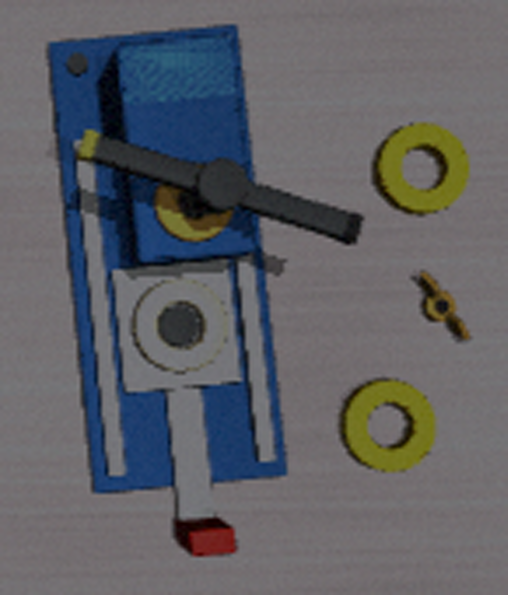

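The crop shows the beige ring seated on the tray at crop (182,325), which is the ring meant. The hub top is at (224,185), the yellow end at (90,145), the black end at (348,228), and the red tab top at about (212,535).

Measured values:
- **Press:** yaw is about 3.9° and the base length comes out at 257 mm (given 260).
- **Screw axis:** about (0.609, -0.057).
- **Handle:** the bar heading of 70.7° gives a value near 1.0 rad. The hub top at 185 mm agrees with that.
- **Tab:** (0.4375, -0.069).

I'll move above the tab first, then turn the tool to yaw of about 184° so the wrist has plenty of clockwise range later.

Emit:
carry_out(motion=[[[2.45,-2.0,0.66],[0,0,0]],[[2.45,-2.0,0.66],[0,0,0]],[[2.45,-2.0,0.66],[0,0,0]],[[2.45,-2.0,0.66],[0,0,0]],[[2.45,-2.0,0.66],[0,0,0]],[[2.45,-2.0,0.66],[0,0,0]],[[2.45,-2.0,0.66],[0,0,0]],[[2.45,-2.0,0.66],[0,0,0]]], jaw=0.0, newtons=20)

```text
clock: 0.77
position: [0.3026, -0.2818, 0.1735]
ee_rot: [-180.0, 0.0, 18.6]
ft_force: [1.2, -0.3, 0.2]
grip_width: 0.0468
gripper_force: 0.0
```

Emit:
carry_out(motion=[[[2.45,-2.0,0.66],[0,0,0]],[[2.45,-2.0,0.66],[0,0,0]],[[2.45,-2.0,0.66],[0,0,0]],[[2.45,-2.0,0.66],[0,0,0]],[[2.45,-2.0,0.66],[0,0,0]],[[2.45,-2.0,0.66],[0,0,0]],[[2.45,-2.0,0.66],[0,0,0]],[[2.45,-2.0,0.66],[0,0,0]]])

```text
clock: 1.43
position: [0.4373, -0.0676, 0.1206]
ee_rot: [-180.0, 0.0, 18.6]
ft_force: [-0.3, -0.4, -0.3]
grip_width: 0.0457
gripper_force: 0.0
```

Emit:
carry_out(motion=[[[0,0,0],[0,0,-6.9]],[[0,0,0],[0,0,-6.9]],[[0,0,0],[0,0,-6.9]],[[0,0,0],[0,0,-6.9]],[[0,0,0],[0,0,-6.9]],[[0,0,0],[0,0,-6.9]],[[0,0,0],[0,0,-6.9]],[[0,0,0],[0,0,-6.9]]])

```text
clock: 2.1
position: [0.4367, -0.0691, 0.1208]
ee_rot: [-180.0, 0.0, 74.2]
ft_force: [0.6, -0.5, 0.3]
grip_width: 0.0459
gripper_force: 0.0
```

Emit:
carry_out(motion=[[[0,0,0],[0,0,-6.9]],[[0,0,0],[0,0,-6.9]],[[0,0,0],[0,0,-6.9]],[[0,0,0],[0,0,-6.9]],[[0,0,0],[0,0,-6.9]],[[0,0,0],[0,0,-6.9]],[[0,0,0],[0,0,-6.9]],[[0,0,0],[0,0,-6.9]]])

```text
clock: 2.77
position: [0.4367, -0.0691, 0.1209]
ee_rot: [-180.0, -0.0, 129.3]
ft_force: [-1.1, -0.3, 0.6]
grip_width: 0.0461
gripper_force: 0.0
```

Emit:
carry_out(motion=[[[0,0,0],[0,0,-6.9]],[[0,0,0],[0,0,-6.9]],[[0,0,0],[0,0,-6.9]],[[0,0,0],[0,0,-6.9]],[[0,0,0],[0,0,-6.9]],[[0,0,0],[0,0,-6.9]],[[0,0,0],[0,0,-6.9]],[[0,0,0],[0,0,-6.9]]])

```text
clock: 3.43
position: [0.4367, -0.0691, 0.1209]
ee_rot: [180.0, -0.0, -175.4]
ft_force: [-0.3, 0.3, -0.2]
grip_width: 0.0461
gripper_force: 0.0
```

```bash
python3 -c "
from h import *
a=snap('side','s2')['pixels'];b=snap('top','t2')['pixels']
c=np.hstack([a[150:420,100:480],b[120:420,220:500][:270]])
cv2.imwrite('pics/st2.png',c[:,:,::-1])"
```

```text
(no output)
```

View pics/st2.png

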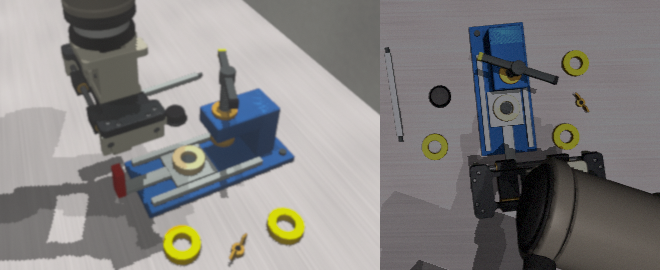

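The gripper's long side lies across the press (about 465–600 px wide in the right-hand view), so the body will clear the arm. The fingers are above the red tab. I'll descend and pinch.

Emit:
carry_out(motion=[[[0,0,1.1],[0,0,0.1]],[[0,0,1.1],[0,0,0.1]],[[0,0,1.1],[0,0,0.1]],[[0,0,1.1],[0,0,0.1]],[[0,0,1.1],[0,0,0.1]],[[0,0,1.1],[0,0,0.1]],[[0,0,1.1],[0,0,0.1]],[[0,0,1.0],[0,0,0]]])

```text
clock: 4.2
position: [0.4368, -0.0692, 0.0334]
ee_rot: [180.0, -0.0, -176.8]
ft_force: [0.3, 0.1, -0.0]
grip_width: 0.0456
gripper_force: 0.0
```

Emit:
carry_out(motion=[[[0,0,0],[0,0,0]],[[0,0,0],[0,0,0]],[[0,0,0],[0,0,0]],[[0,0,0],[0,0,0]],[[0,0,0],[0,0,0]],[[0,0,0],[0,0,0]],[[0,0,0],[0,0,0]],[[0,0,0],[0,0,0]]], jaw=-1, newtons=20)

```text
clock: 4.87
position: [0.4373, -0.0685, 0.0347]
ee_rot: [180.0, 0.1, -176.6]
ft_force: [1.5, 4.7, -0.5]
grip_width: 0.024
gripper_force: 20.0
```

Emit:
carry_out(motion=[[[-0.7,0,0],[0,0,0]],[[-0.7,0,0],[0,0,0]],[[-0.7,0,0],[0,0,0]],[[-0.7,0,0],[0,0,0]],[[-0.7,0,0],[0,0,0]],[[-0.7,0,0],[0,0,0]],[[-0.7,0,0],[0,0,0]],[[-0.7,0,0],[0,0,0]]])

```text
clock: 5.53
position: [0.4919, -0.0645, 0.0346]
ee_rot: [179.9, -0.2, -176.5]
ft_force: [-5.0, 5.7, 5.1]
grip_width: 0.0237
gripper_force: 20.0
```

Emit:
carry_out(motion=[[[-0.1,0,0],[0,0,0]],[[-0.1,0,0],[0,0,0]],[[-0.1,0,0],[0,0,0]],[[-0.1,0,0],[0,0,0]],[[-0.05,0,0],[0,0,0]],[[-0.05,0,0],[0,0,0]],[[0,0,0],[0,0,0]],[[0,0,0],[0,0,0]]])

```text
clock: 6.2
position: [0.4968, -0.0642, 0.0346]
ee_rot: [179.9, -0.1, -176.5]
ft_force: [-3.6, 7.2, 5.1]
grip_width: 0.0242
gripper_force: 20.0
```

Emit:
carry_out(motion=[[[-0.1,0,0],[0,0,0]],[[-0.1,0,0],[0,0,0]],[[-0.05,0,0],[0,0,0]],[[-0.05,0,0],[0,0,0]],[[0,0,0],[0,0,0]],[[0,0,0],[0,0,0]],[[0,0,0],[0,0,0]],[[0,0,0],[0,0,0]]])

```text
clock: 6.87
position: [0.4971, -0.0641, 0.0345]
ee_rot: [179.9, -0.4, -176.5]
ft_force: [-13.8, 3.3, 12.2]
grip_width: 0.0239
gripper_force: 20.0
```

The tray is at its stop: it travelled 60 mm and the force rose to 14 N. Now I'll release, lift, and go over the hub.

Emit:
carry_out(motion=[[[0,0,0],[0,0,0]],[[0,0,0],[0,0,0]],[[0,0,0],[0,0,0]],[[0,0,0],[0,0,0]],[[0,0,-2.4],[0,0,0]],[[0,0,-2.4],[0,0,0]],[[0,0,-2.4],[0,0,0]],[[0,0,-2.4],[0,0,0]]], jaw=0)

```text
clock: 7.53
position: [0.5009, -0.0654, 0.1312]
ee_rot: [-180.0, -0.0, -176.5]
ft_force: [0.2, 1.1, -0.3]
grip_width: 0.0461
gripper_force: 0.0
```

Emit:
carry_out(motion=[[[0,0,-2.4],[0,0,-4]],[[0,0,-2.4],[0,0,-4]],[[0,0,-2.4],[0,0,-4]],[[0,0,-2.4],[0,0,-4]],[[-2.7,-0.78,0],[0,0,0]],[[-2.7,-0.78,0],[0,0,0]],[[-2.7,-0.78,0],[0,0,0]],[[-2.7,-0.78,0],[0,0,0]]], jaw=0.74)

```text
clock: 8.2
position: [0.6144, -0.0586, 0.2265]
ee_rot: [-180.0, 0.0, -160.5]
ft_force: [1.0, -0.3, 0.6]
grip_width: 0.0801
gripper_force: 0.0
```

```bash
python3 -c "
from h import *
st=manip.get_state();print(st['position'],st['ee_rot'],st['q'],st['wrist_torque'],st['grip_width'])
a=snap('side','s3')['pixels'];b=snap('top','t3')['pixels']
c=np.hstack([a[150:420,150:450],b[120:420,220:500][:270]])
cv2.imwrite('pics/st3.png',c[:,:,::-1])"
```

```text
[ 0.61437774 -0.05860764  0.22646058] [-1.79967073e+02  4.02003052e-02 -1.60515874e+02] [-1.25567078e+01  2.94340904e+01  7.17459281e+01 -6.71250715e-03
  7.87684365e+01 -1.22039517e+02] [ 0.09125647 -0.21984603 -0.03496727] 0.08005497727799878
```

View pics/st3.png

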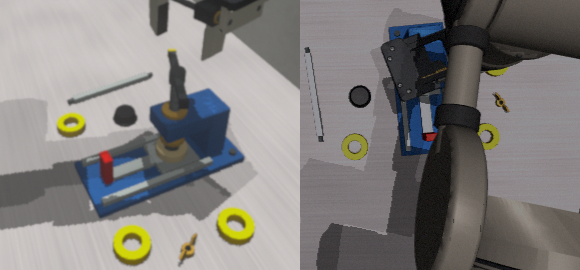

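The left view shows the red tab pushed in at (106,168), with the ring on the screw axis under the pad at (172,145). The open fingers are above the bar. I'll correct to the axis (0.6085, -0.057), lower so the fingers sit either side of the bar, and start winding clockwise with the finger pair acting as a couple.

Emit:
carry_out(motion=[[[0.5,0.35,0],[0,0,0]],[[0,0,1.1],[0,0,0]],[[0,0,1.1],[0,0,0]],[[0,0,1.1],[0,0,0]],[[0,0,1.1],[0,0,0]],[[0,0,1.1],[0,0,0]],[[0,0,1.1],[0,0,0]],[[0,0,1.1],[0,0,0]]])

```text
clock: 8.97
position: [0.6065, -0.057, 0.1487]
ee_rot: [-180.0, 0.0, -160.5]
ft_force: [0.6, 0.7, 1.0]
grip_width: 0.0797
gripper_force: 0.0
```

```bash
python3 -c "
from h import *
st=manip.get_state();print(st['position'],st['ee_rot'],st['q'],st['wrist_torque'],st['ft_force'])"
```

```text
[ 0.60651335 -0.05702118  0.14867486] [-1.79986192e+02  8.09085049e-03 -1.60499674e+02] [-1.25715623e+01  3.21568739e+01  7.97361959e+01 -7.98097808e-03
  6.80927425e+01 -1.22068910e+02] [ 0.18990379 -0.1258869   0.00820839] [0.59064592 0.74255023 0.96674961]
```

Emit:
carry_out(motion=[[[0,0,0],[0,0,7]],[[0,0,0],[0,0,7]],[[0,0,0.03],[0,0,7]],[[0,0,0.03],[0,0,7]],[[0,0,0.03],[0,0,7]],[[0,0,0.03],[0,0,7]],[[0,0,0.03],[0,0,7]],[[0,0,0.03],[0,0,7]]])

```text
clock: 9.63
position: [0.6083, -0.0571, 0.1469]
ee_rot: [179.9, 0.2, 143.2]
ft_force: [5.2, 1.3, -3.6]
grip_width: 0.0799
gripper_force: 3.5
```

```bash
python3 -c "
from h import *
st=manip.get_state();print(st['position'],st['ee_rot'],st['q'],st['wrist_torque'],st['ft_force'])"
```

```text
[ 0.608282   -0.05705098  0.14693979] [1.79909622e+02 1.53115003e-01 1.43188540e+02] [-1.25520339e+01  3.23371547e+01  7.97077402e+01  2.10501338e-02
  6.77783791e+01 -6.57486251e+01] [ 0.17518835 -0.95566911  0.34454149] [ 5.21784378  1.28123171 -3.58942477]
```

Emit:
carry_out(motion=[[[-0.1,0.08,0.03],[0,0,7]],[[0,0,0.03],[0,0,7]],[[0,0,0.03],[0,0,7]],[[0,0,0.03],[0,0,7]],[[0,0,0.03],[0,0,7]],[[0,0,0.03],[0,0,7]],[[0,0,0.03],[0,0,7]],[[0,0,0.03],[0,0,7]]])

```text
clock: 10.3
position: [0.6083, -0.0552, 0.1444]
ee_rot: [180.0, -0.1, 87.2]
ft_force: [2.1, 7.8, -0.3]
grip_width: 0.0799
gripper_force: 3.7
```

```bash
cat > st.py <<'E'
from h import *
L=[]
for i in range(4):
    st=manip.get_state();L.append(np.r_[st['wrist_torque'],st['ft_force']]); manip.snapshot('side')
st=manip.get_state();f=np.mean(L,0);p=st['position']
r=p[:2]-[.6085,-.057]
print('t',st['clock'],'p',p.round(4),'yaw',st['ee_rot'][2].round(2),'q6',st['q'][5].round(1),'M',f[:3].round(3),'sd',np.std(L,0)[2].round(4),'F',f[3:].round(1),'Mz_axis',round(f[2]+r[0]*f[4]-r[1]*f[3],3))
E
python3 st.py
```

```text
t 10.5 p [ 0.6081 -0.0559  0.1445] yaw 87.59 q6 -10.1 M [ 0.696 -0.22   0.233] sd 0.0799 F [1.3 5.  0. ] Mz_axis 0.229
```

Emit:
carry_out(motion=[[[0,0,0.02],[0,0,4]],[[0,0,0.02],[0,0,4]],[[0,0,0.02],[0,0,4]],[[0,0,0.02],[0,0,4]],[[0,0,0.02],[0,0,4]],[[0,0,0.02],[0,0,4]],[[0,0,0.02],[0,0,4]],[[0,0,0.02],[0,0,4]]])

```text
clock: 11.17
position: [0.6086, -0.0553, 0.1431]
ee_rot: [-180.0, -0.1, 55.4]
ft_force: [2.1, 8.6, -1.3]
grip_width: 0.0799
gripper_force: 3.3
```

```bash
python3 st.py
```

```text
t 11.3667 p [ 0.6086 -0.0559  0.1431] yaw 55.6 q6 21.9 M [ 0.944 -0.352  0.246] sd 0.0489 F [ 2.2  6.5 -0.3] Mz_axis 0.244
```

```bash
cat > st.py <<'E'
from h import *
st=manip.get_state();p=st['position'];M=st['wrist_torque'];F=st['ft_force']
r=p[:2]-[.6085,-.057]
val=128.3-(st['ee_rot'][2]+90-21.8)
print('t',st['clock'],'p',p.round(4),'yaw',st['ee_rot'][2].round(2),'val',np.deg2rad(val%360).round(2),'q6',st['q'][5].round(1),'Mz',M[2].round(3),'F',F.round(1),'Mz_axis',round(M[2]+r[0]*F[1]-r[1]*F[0],3))
E
```

Emit:
carry_out(motion=[[[0,0,0.02],[0,0,4]],[[0,0,0.02],[0,0,4]],[[0,0,0.02],[0,0,4]],[[0,0,0.02],[0,0,4]],[[0,0,0.02],[0,0,4]],[[0,0,0.02],[0,0,4]],[[0,0,0.02],[0,0,4]],[[0,0,0.02],[0,0,4]]])

```text
clock: 12.03
position: [0.6099, -0.0561, 0.1419]
ee_rot: [180.0, -0.2, 23.4]
ft_force: [7.0, 5.0, -1.9]
grip_width: 0.0795
gripper_force: 3.1
```

```bash
python3 st.py
```

```text
t 12.0333 p [ 0.6099 -0.0561  0.1419] yaw 23.41 val 0.64 q6 54.1 Mz 0.308 F [ 7.   5.  -1.9] Mz_axis 0.309
```

Emit:
carry_out(motion=[[[0,0,0.02],[0,0,4]],[[0,0,0.02],[0,0,4]],[[0,0,0.02],[0,0,4]],[[0,0,0.02],[0,0,4]],[[0,0,0.02],[0,0,4]],[[0,0,0.02],[0,0,4]],[[0,0,0.02],[0,0,4]],[[0,0,0.02],[0,0,4]]])

```text
clock: 12.7
position: [0.6099, -0.0568, 0.1406]
ee_rot: [-180.0, -0.2, -8.6]
ft_force: [5.5, 3.7, 0.9]
grip_width: 0.0799
gripper_force: 3.3
```

```bash
python3 st.py
```

```text
t 12.7 p [ 0.6099 -0.0568  0.1406] yaw -8.61 val 1.2 q6 86.1 Mz 0.282 F [5.5 3.7 0.9] Mz_axis 0.286
```

Emit:
carry_out(motion=[[[0,0,0.02],[0,0,4]],[[0,0,0.02],[0,0,4]],[[0,0,0.02],[0,0,4]],[[0,0,0.02],[0,0,4]],[[0,0,0.02],[0,0,4]],[[0,0,0.02],[0,0,4]],[[0,0,0.02],[0,0,4]],[[0,0,0.02],[0,0,4]]])

```text
clock: 13.37
position: [0.6095, -0.0565, 0.139]
ee_rot: [-179.9, -0.1, -40.6]
ft_force: [3.7, 3.3, 1.3]
grip_width: 0.0798
gripper_force: 3.6
```

```bash
python3 st.py
```

```text
t 13.3667 p [ 0.6095 -0.0565  0.139 ] yaw -40.6 val 1.76 q6 118.1 Mz 0.341 F [3.7 3.3 1.3] Mz_axis 0.343
```

Emit:
carry_out(motion=[[[0,0,0.02],[0,0,4]],[[0,0,0.02],[0,0,4]],[[0,0,0.02],[0,0,4]],[[0,0,0.02],[0,0,4]],[[0,0,0.02],[0,0,4]],[[0,0,0.02],[0,0,4]],[[0,0,0.02],[0,0,4]],[[0,0,0.02],[0,0,4]]])

```text
clock: 14.03
position: [0.6094, -0.0561, 0.1375]
ee_rot: [-179.8, -0.0, -72.6]
ft_force: [2.6, 5.6, 2.9]
grip_width: 0.0798
gripper_force: 3.6
```

```bash
python3 st.py
```

```text
t 14.0333 p [ 0.6094 -0.0561  0.1375] yaw -72.59 val 2.32 q6 150.1 Mz 0.284 F [2.6 5.6 2.9] Mz_axis 0.287
```

Emit:
carry_out(motion=[[[0,0,0],[0,0,-7]],[[0,0,0],[0,0,-7]],[[0,0,-1.9],[0,0,0]],[[0,0,-1.9],[0,0,0]],[[0,0,-1.9],[0,0,0]],[[0,0,0],[0,0,-7]],[[0,0,0],[0,0,-7]],[[0,0,0],[0,0,-7]]])

```text
clock: 14.7
position: [0.6083, -0.0576, 0.1942]
ee_rot: [180.0, -0.1, -37.1]
ft_force: [0.1, -0.1, 0.2]
grip_width: 0.0801
gripper_force: 0.0
```

Emit:
carry_out(motion=[[[0,0,0],[0,0,-7]],[[0,0,0],[0,0,-7]],[[0,0,0],[0,0,-7]],[[0,0,0],[0,0,-7]],[[0,0,0],[0,0,-7]],[[0,0,0],[0,0,-7]],[[0,0,0],[0,0,-7]],[[0,0,0],[0,0,-7]]])

```text
clock: 15.37
position: [0.6082, -0.0576, 0.1937]
ee_rot: [180.0, 0.0, 18.9]
ft_force: [0.8, -0.1, 0.6]
grip_width: 0.0798
gripper_force: 0.0
```

Emit:
carry_out(motion=[[[0,0,0],[0,0,-7]],[[0,0,0],[0,0,-7]],[[0,0,0],[0,0,-7]],[[0,0,0],[0,0,-7]],[[0,0,0],[0,0,-7]],[[0,0,0],[0,0,-7]],[[0,0,0],[0,0,-7]],[[0,0,0],[0,0,-7]]])

```text
clock: 16.03
position: [0.6082, -0.0576, 0.1937]
ee_rot: [-180.0, 0.1, 74.9]
ft_force: [-0.1, -0.3, -0.9]
grip_width: 0.0797
gripper_force: 0.0
```

Emit:
carry_out(motion=[[[0,0,0],[0,0,-7]],[[0,0,0],[0,0,-7]],[[0,0,0],[0,0,-7]],[[0,0,0],[0,0,-7]],[[0,0,0],[0,0,-7]],[[0,0,0],[0,0,-7]],[[0,0,0],[0,0,-7]],[[0,0,0],[0,0,0]]])

```text
clock: 16.7
position: [0.6082, -0.0576, 0.1937]
ee_rot: [-180.0, 0.0, 123.8]
ft_force: [1.0, 0.9, -0.0]
grip_width: 0.0798
gripper_force: 0.0
```

```bash
python3 st.py; python3 -c "
from h import *
s=snap('side','s4'); print(s['camera_matrix'].round(0)[0]); cv2.imwrite('pics/s4c.png',cv2.resize(s['pixels'][180:340,230:430,::-1],None,fx=3,fy=3,interpolation=cv2.INTER_CUBIC))"
```

```text
t 16.7 p [ 0.6082 -0.0576  0.1937] yaw 123.78 val 5.17 q6 -46.3 Mz 0.029 F [ 1.   0.9 -0. ] Mz_axis 0.03
[420.   0. 276.]
```

View pics/s4c.png

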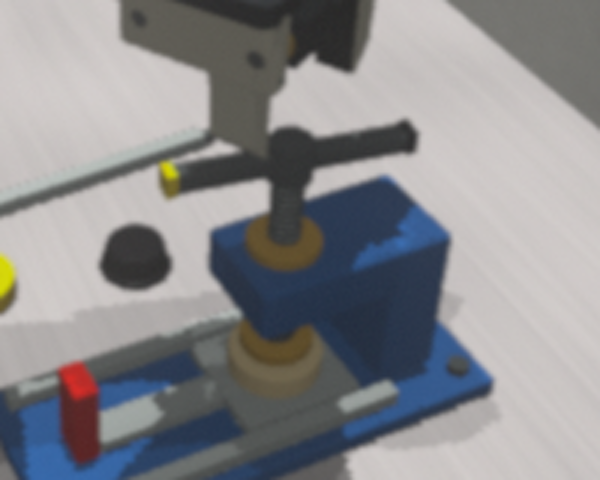

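The crop shows the bar with its yellow end at (170,178) pointing to the front, as computed. The pad at (278,340) is close above the ring at (275,365), and the tray is home. I'll lower for the next stroke and wind more finely.

Emit:
carry_out(motion=[[[0.03,0.14,0],[0,0,0]],[[0,0,0.83],[0,0,0]],[[0,0,0.83],[0,0,0]],[[0,0,0.83],[0,0,0]],[[0,0,0.83],[0,0,0]],[[0,0,0.83],[0,0,0]],[[0,0,0.83],[0,0,0]],[[0,0,0.83],[0,0,0]]])

```text
clock: 17.42
position: [0.6093, -0.0559, 0.1347]
ee_rot: [-180.0, -0.0, 123.5]
ft_force: [0.2, 0.8, -0.9]
grip_width: 0.0802
gripper_force: 0.0
```

Emit:
carry_out(motion=[[[0,0,0],[0,0,7]],[[0,0,0],[0,0,5]],[[0,0,0.02],[0,0,4]],[[0,0,0.02],[0,0,4]],[[0,0,0.02],[0,0,4]],[[0,0,0.02],[0,0,4]],[[0,0,0.02],[0,0,4]],[[0,0,0.02],[0,0,4]]])

```text
clock: 18.08
position: [0.6094, -0.0554, 0.134]
ee_rot: [-180.0, -0.0, 87.3]
ft_force: [1.0, 2.7, -0.4]
grip_width: 0.0796
gripper_force: 3.4
```

```bash
python3 st.py
```

```text
t 18.0833 p [ 0.6094 -0.0554  0.134 ] yaw 87.35 val 5.81 q6 -9.7 Mz 0.298 F [ 1.   2.7 -0.4] Mz_axis 0.299
```

Emit:
carry_out(motion=[[[0,0,0.01],[0,0,3]],[[0,0,0.01],[0,0,3]],[[0,0,0.01],[0,0,3]],[[0,0,0.02],[0,0,3]],[[0,0,0.01],[0,0,3]],[[0,0,0.02],[0,0,3]],[[0,0,0.01],[0,0,3]],[[0,0,0.02],[0,0,3]]])

```text
clock: 18.75
position: [0.6097, -0.055, 0.1329]
ee_rot: [-180.0, -0.1, 63.4]
ft_force: [1.1, 3.2, -0.2]
grip_width: 0.0798
gripper_force: 3.3
```

```bash
python3 st.py
```

```text
t 18.75 p [ 0.6097 -0.055   0.1329] yaw 63.41 val 6.23 q6 14.2 Mz 0.284 F [ 1.1  3.2 -0.2] Mz_axis 0.285
```

Emit:
carry_out(motion=[[[0,0,0.01],[0,0,3]],[[0,0,0.01],[0,0,3]],[[0,0,0.01],[0,0,3]],[[0,0,0.02],[0,0,3]],[[0,0,0.01],[0,0,3]],[[0,0,0.02],[0,0,3]],[[0,0,0.01],[0,0,3]],[[0,0,0.02],[0,0,3]]])

```text
clock: 19.42
position: [0.6101, -0.0548, 0.1319]
ee_rot: [-180.0, -0.1, 39.4]
ft_force: [1.8, 3.3, -1.1]
grip_width: 0.0799
gripper_force: 3.4
```

```bash
python3 st.py
```

```text
t 19.4167 p [ 0.6101 -0.0548  0.1319] yaw 39.41 val 0.36 q6 38.2 Mz 0.28 F [ 1.8  3.3 -1.1] Mz_axis 0.281
```

Emit:
carry_out(motion=[[[0,0,0.01],[0,0,3]],[[0,0,0.01],[0,0,3]],[[0,0,0.01],[0,0,3]],[[0,0,0.02],[0,0,3]],[[0,0,0.01],[0,0,3]],[[0,0,0.02],[0,0,3]],[[0,0,0.01],[0,0,3]],[[0,0,0.02],[0,0,3]]])

```text
clock: 20.08
position: [0.6105, -0.0548, 0.1309]
ee_rot: [-180.0, -0.2, 15.4]
ft_force: [4.8, 4.5, -0.5]
grip_width: 0.08
gripper_force: 4.7
```

```bash
python3 st.py
```

```text
t 20.0833 p [ 0.6105 -0.0548  0.1309] yaw 15.42 val 0.78 q6 62.2 Mz 0.42 F [ 4.8  4.5 -0.5] Mz_axis 0.418
```

The pad met the ring in the last step: torque went from 0.28 to 0.42 N m, at a handle value of about 6.85 ±0.2. I'll tighten about another quarter turn in checked steps.

Emit:
carry_out(motion=[[[0,0,0.01],[0,0,3]],[[0,0,0.01],[0,0,3]],[[0,0,0.01],[0,0,3]],[[0,0,0.02],[0,0,3]],[[0,0,0.01],[0,0,3]],[[0,0,0.02],[0,0,3]],[[0,0,0.01],[0,0,3]],[[0,0,0.02],[0,0,3]]])

```text
clock: 20.75
position: [0.611, -0.0549, 0.1299]
ee_rot: [-179.9, -0.2, -8.6]
ft_force: [6.5, 3.7, -1.8]
grip_width: 0.0801
gripper_force: 5.0
```

```bash
python3 st.py
```

```text
t 20.75 p [ 0.611  -0.0549  0.1299] yaw -8.57 val 1.2 q6 86.2 Mz 0.493 F [ 6.5  3.7 -1.8] Mz_axis 0.488
```

Emit:
carry_out(motion=[[[0,0,0.01],[0,0,3]],[[0,0,0.01],[0,0,3]],[[0,0,0.01],[0,0,3]],[[0,0,0.02],[0,0,3]],[[0,0,0.01],[0,0,3]],[[0,0,0.02],[0,0,3]],[[0,0,0.01],[0,0,3]],[[0,0,0.02],[0,0,3]]])

```text
clock: 21.42
position: [0.6113, -0.0553, 0.1289]
ee_rot: [-179.9, -0.2, -32.6]
ft_force: [6.7, 3.2, -1.6]
grip_width: 0.0801
gripper_force: 5.3
```

```bash
python3 st.py
```

```text
t 21.4167 p [ 0.6113 -0.0553  0.1289] yaw -32.58 val 1.62 q6 110.2 Mz 0.505 F [ 6.7  3.2 -1.6] Mz_axis 0.502
```

Emit:
carry_out(motion=[[[0,0,0.01],[0,0,3]],[[0,0,0.01],[0,0,3]],[[0,0,0.01],[0,0,3]],[[0,0,0.01],[0,0,3]],[[0,0,0],[0,0,0]],[[0,0,0],[0,0,0]],[[0,0,0],[0,0,-6]],[[0,0,0],[0,0,-6]]])

```text
clock: 22.08
position: [0.6091, -0.056, 0.1282]
ee_rot: [180.0, 0.0, -32.2]
ft_force: [0.8, 0.3, -0.2]
grip_width: 0.0798
gripper_force: 0.0
```

Emit:
carry_out(motion=[[[0,0,0],[0,0,-6]],[[0,0,-1],[0,0,0]],[[0,0,-2],[0,0,0]],[[0,0,-2],[0,0,0]],[[0,0,-2],[0,0,0]],[[0,0,-2],[0,0,0]],[[0,0,-2],[0,0,0]],[[0,0,0],[0,0,0]]])

```text
clock: 22.75
position: [0.6111, -0.0564, 0.2439]
ee_rot: [-179.9, -0.5, -26.7]
ft_force: [0.4, 0.2, 0.5]
grip_width: 0.0798
gripper_force: 0.0
```

```bash
python3 st.py; python3 -c "
from h import *
s=snap('side','s5'); P=s['pixels'][170:380,190:430,::-1]; cv2.imwrite('pics/s5c.png',cv2.resize(P,None,fx=2.8,fy=2.8,interpolation=cv2.INTER_CUBIC))"
```

```text
t 22.75 p [ 0.6111 -0.0564  0.2439] yaw -26.68 val 1.51 q6 104.3 Mz -0.021 F [0.4 0.2 0.5] Mz_axis -0.021
```

View pics/s5c.png

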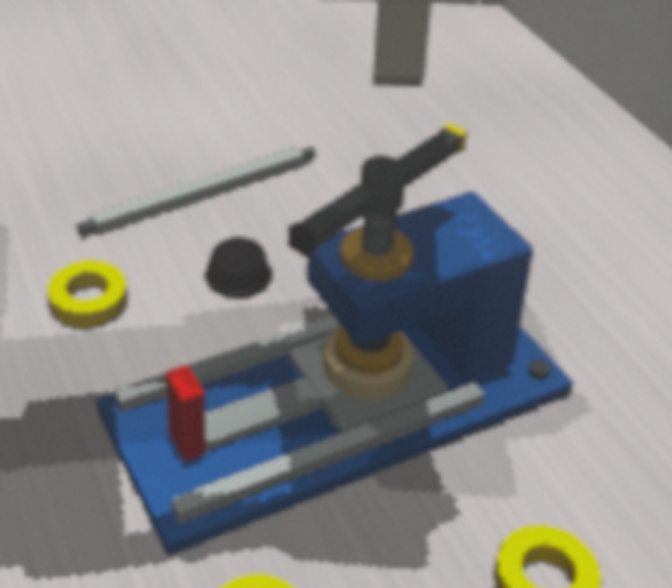

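The crop shows the pad at (368,350) sitting on the intact ring at (368,370), with the tray home and the red tab at (187,410). The bystanders haven't moved and the gripper is clear. I'll hand in.

```bash
python3 -c "
from h import *
print(manip.hand_in())"
```

```text
the job is handed in; nothing more can be done
None
```

I handed the job in with the tray fully home and the ring clamped: I stopped about 1.05–1.5 rad past pad contact, roughly a quarter turn and an estimated 65–80 N. The ring looks intact in the last picture, the gripper is clear, the cap, axle and wing nut were not touched, and it took about 23 s.

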